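Close a ball-mill jar: press the lid down and lock it

ROBOT

A 6-joint arm with a two-finger parallel gripper is mounted at the origin on the work surface. World frame = base frame: x ahead of the robot, y to its left, z up, the work surface at z = 0. Lengths are in mm, angles in rad, forces in N, time in s.
With the tool pointing down it reaches from about 275 to 1000 mm from the base axis. Payload 8.4 kg.
Tool frame: the origin (TCP) lies midway between the tips of the shut fingers; the grasp point (between the pads) lies 19 mm behind it; z points along the fingers, y is the line along which they close (so a half turn about z gives the same grasp; the last joint's range is limited). The gripper opens to 85 mm and grips with 20 to 120 N. Pads are 22 mm wide; open, the fingers measure 114 mm over their backs; the gripper's body (76 mm by 85 mm) begins 54 mm behind the grasp point. The pads swing forward as they close: fully open they stand 13 mm farther back than shut.
Start: joints at [1.144, 0.353, 1.633, -0, 1.155, -0.002], TCP at [257.585, 569.454, 231.281] pointing down, gripper open.
Joint ranges: [-2.63, 2.63], [-0.92, 2.1], [0.06, 2.66], [-1.3, 4.44], [0, 2.69], [-3.02, 3.02]. Speed limits (rad/s): [2.22, 2.22, 2.79, 3.14, 3.14, 3.14].

INTERFACE

Orientations are given as [roll, pitch, yaw] about the fixed x, y, z axes, in that order (R = Rz(yaw) Ry(pitch) Rx(roll)).
In Python, from rig import r gives the robot as it stands.
- The arm moves only by the tool servo_tool, never from a script. Its argument "deltas" is a list of rows, each an object of numbers: "x", "y", "z": the shift along the world's x, y, z in mm; "rx", "ry", "rz": the turn, a rotation vector about the world's x, y, z in rad; "gripper": the gripper's target within -1 to 1 (fully open at 1, half-way at 0, shut at -1). A call has 1 to 10 rows; each row is the pose to reach, as a shift and turn from the pose commanded when the call began; what a row does not reach only later rows make up. A row lasts 1/10 s, in which the tool goes at most 50 mm and 8.59 degrees, less where a joint would pass 70% of its speed; a pose out of reach is approached as far as the arm can. A call with a gripper value outside its range is refused whole. The fingers move at their own pace and stop on an object; "newtons" is the grip in N (left out, the last holds). Time passes only in rows, so rows that repeat a pose let the fingers close. It gives the time, the measured TCP pose, the force, the opening and the grip force at its end, in the units of the state.
- r.sense(): the state, without advancing time (a new reading comes with each control period).
- r.grab_frame(name): name is "side" or "top"; returns the picture (480x640x3 uint8, blue, green, red); there is no depth.
- r.camera_params(name): a dict with "mtx" (3x3 intrinsics, pixels), "D" ([k1, k2, p1, p2, k3] as OpenCV has them; the pictures are not rectified), "eye" and "orientation" of the camera in the world. Camera axes: x right, y down, z forward; pixel columns grow to the right and rows downward; lengths in mm; the calibration is good to about 2 mm. A picture is of the moment at which its call begins. camera_params takes no time and is no camera call.
- r.sign_off(): hands the job in; it is judged then, once.
Trained networks look in the newest picture that a camera, given by its name, has taken for a name from the list of things; names that differ only in an ending like _2 or _b are one class to them, and where a whole thing is asked for, a point or a joint stands for the part that bears it (a point fixed in the world has none). Each returns a list of dicts, best first, with "conf" (0 to 1); they miss things now and then, are a little off and sometimes report something else, mostly with a low value. They report only what shows in the picture. A call takes as long as a camera call. They do not tell look-alikes from the thing itself.
- r.recognise(name, camera): "box" ([left, top, width, height] in pixels, round what is visible of it).
The state is a dict: "clock": time; "qpos": joint angles; "qvel": joint speeds; "joint_efforts": joint torques, N m; "eef_pos": TCP position; "tcp_rot": TCP orientation; "contact_force": force on the tool from outside, world axes, zero at the start; "wrist_torque": the same for the moment, N m; "opening": opening from 0.0 (shut) to 1.0 (fully open); "grasp_force": force on a finger pad.
Only numpy, scipy, OpenCV 4.12 (cv2) and the standard library are available. Lean on these libraries where they do the work, as an engineer would, in place of code of your own. Each camera call takes 0.05 s, during which the arm holds its last target. There are 200 camera calls.

TASK

Close the glaze mill jar: set the orange lid in its mouth by the bar handle, feel for the angle at which its four lugs drop through the gaps in the blue collar, then push it fully down against the sprung seal and turn it clockwise (seen from above) to the stop. Let it spring up into the locking notches so that it stays locked down when you let go. Leave the two plaster moulds, the glaze pot and the brush where they are.

Things in the scene. Friction and masses are not known exactly. Their poses are not given: they have to be found in the camera images.
- jar: White ceramic mill jar, 156 mm across, 120 mm high to its rim, in a steel stand bolted down (cannot move). Origin: centre of its underside on the bench, z up. The blue ring collar on its mouth is fixed at an angle that differs each time and has NOTHING to do with the jar's yaw: see it from above, or find it by touch, turning the lightly pressed lid until it drops 8 mm.
- jar_claws (a point): Centre of the mouth, at the rim (120 mm above jar origin). In the blue ring, 4 equal steel claws at 90 degrees, tops flush with the rim, 117 mm hole between them, ring bore 137 mm. Clockwise from above, each quarter: gap (30 deg, open on top), roof (14 deg, underside 9 mm below rim), notch (24 deg, underside 5 mm below rim), solid stop (22 deg). Mid gap to mid notch: 41 deg.
- jar_seal (a point): Centre of the mouth where the top of the black sprung seal plate (100 mm across) lies when free: 22 mm below the rim, 98 mm above jar origin. The plate gives way downward only: about 7 N when free, 0.8 N more per mm, hard stop 12.5 mm lower at about 17 N. This point does not move with the plate.
- lid: Loose lid, 0.4 kg +-20 %, upright on the bench. Origin: centre of its underside, z up. Orange plug 112 mm across (lowest 8 mm taper to 98 mm), flat top 34 mm up. Four steel lugs at +x, +y, -x, -y, 132 mm across, each 18 deg (20 mm) wide, 14 to 22 mm above the origin, a white mark on top by each. Black bar handle on top along x: 90 long, 18 thick (y), 34 to 76 mm above the origin.
- lid_handle (a point): Middle of the bar handle, 60 mm above the lid's origin, same axes (fingers close along y). Height of the lid's origin above the jar's origin: 106 mm with lugs on the claw tops; 98 mm dropped in the gaps, afloat on the seal (cannot turn); 89 mm or less to turn under the roofs; 85.5 mm at the hard stop; 93 mm sprung up in the notches = locked.
- mould_a: Bystander: white plaster mould, an open cylinder 96 mm across, 105 mm high. Origin: centre of its underside, z up.
- mould_b: Bystander: white plaster mould, an open cylinder 84 mm across, 85 mm high. Origin: centre of its underside, z up.
- glaze: Bystander: glaze pot with blue cap, 60 mm across, 130 mm high. Origin: centre of its underside, z up.
- brush: Bystander: brush lying on the bench along its x.
Mind the look-alikes: they are no part of the job. Of the things that look like the lid, the smallest one is meant.

How it is judged:
By the outcome, as a careful person would: the job done as asked, in the order asked, and still so for the second after the job is handed in, with the robot touching nothing.
It also fails if it takes over 58 s, if anything falls off the work surface, if the arm or the gripper's body presses on something with over 40 N, if the wrist force passes 120 N, or if a joint passes its speed limit or range.

## Working session

There is one attempt and no reset: what is moved stays moved. The work goes in short steps, Python scripts to look and compute and a tool call to move; the robot and the scene stay as the last step left them, time stands still between calls to the robot, and variables do not carry over. Pictures are saved under pics/ and viewed, at most 10 in all, crops included, and the job is handed in when it is done.

Besides the shell and the picture viewer there is one more tool, called after ">>>" by a JSON object that holds its "method" and its "body". servo_tool: Moves the arm, as the interface text tells. Its arguments: {"type":"object","properties":{"deltas":{"type":"array","items":{"type":"object","properties":{"x":{"type":"number"},"y":{"type":"number"},"z":{"type":"number"},"rx":{"type":"number"},"ry":{"type":"number"},"rz":{"type":"number"},"gripper":{"type":"number"}}}},"newtons":{"type":"number"}},"required":["deltas"]}

```bash
mkdir -p pics; python3 - <<'E'
from rig import r
import cv2
for c in("top","side"):
    cv2.imwrite(f"pics/{c}0.png",r.grab_frame(c))
    p=r.camera_params(c); print(c,p)
    for n in("lid","jar","mould_a","glaze"):
        print(n,[( [round(v) for v in d["box"]],round(d["conf"],2)) for d in r.recognise(n,c)])
print(r.sense())
E
```

```text
top {'mtx': array([[516.22406715,   0.        , 310.20573968],
       [  0.        , 516.22406715, 237.07133843],
       [  0.        ,   0.        ,   1.        ]]), 'D': array([0.02513171, 0.        , 0.        , 0.        , 0.        ]), 'eye': array([ 423.14760928,  -11.72434675, 1219.04226983]), 'orientation': array([-3.03975067,  0.02543602, -1.57048973])}
lid [([387, 115, 78, 75], 0.98), ([385, 239, 50, 46], 0.97), ([445, 312, 73, 70], 0.64)]
jar [([179, 197, 86, 81], 0.66)]
mould_a [([472, 189, 48, 43], 0.87), ([303, 118, 41, 50], 0.82), ([180, 196, 84, 81], 0.71)]
glaze [([120, 170, 44, 39], 0.98)]
side {'mtx': array([[461.29316978,   0.        , 328.53426503],
       [  0.        , 461.29316978, 239.1720403 ],
       [  0.        ,   0.        ,   1.        ]]), 'D': array([-0.1185889,  0.       ,  0.       ,  0.       ,  0.       ]), 'eye': array([ 328.36725101, -685.66698758, 1028.43305181]), 'orientation': array([-2.48648552, -0.0173412 , -0.28752697])}
lid [([227, 375, 78, 80], 0.86), ([305, 306, 49, 48], 0.65), ([395, 287, 75, 68], 0.61)]
jar [([278, 158, 57, 67], 0.62)]
mould_a [([387, 210, 41, 51], 0.88), ([390, 361, 38, 49], 0.81), ([276, 154, 63, 72], 0.29)]
glaze [([314, 123, 19, 38], 0.66), ([308, 304, 45, 50], 0.35)]
{'clock': 0.5, 'qpos': array([ 1.14360252e+00,  3.52999210e-01,  1.63344193e+00, -1.49536488e-05,
        1.15517609e+00, -2.40194254e-03]), 'qvel': array([-0.00087437, -0.00230565, -0.00021078, -0.00112975,  0.00211876,
        0.00064576]), 'joint_efforts': array([ 4.89940896e-05, -6.04706383e+01, -3.42179704e+01,  1.28092561e-04,
        2.31906284e-03,  2.79733740e-05]), 'eef_pos': array([257.58136054, 569.4372468 , 231.26348808]), 'tcp_rot': array([-3.14156804e+00,  1.36213479e-05,  2.71680683e+00]), 'contact_force': array([0.27912714, 0.82625702, 0.25833138]), 'wrist_torque': array([ 0.052524  , -0.02710943, -0.03419245]), 'grasp_force': 0.0, 'opening': 1.0022766073455567}
```

View pics/top0.png

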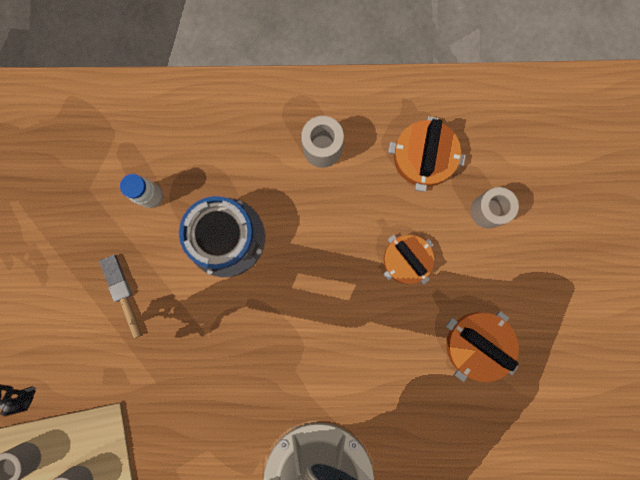

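View pics/side0.png

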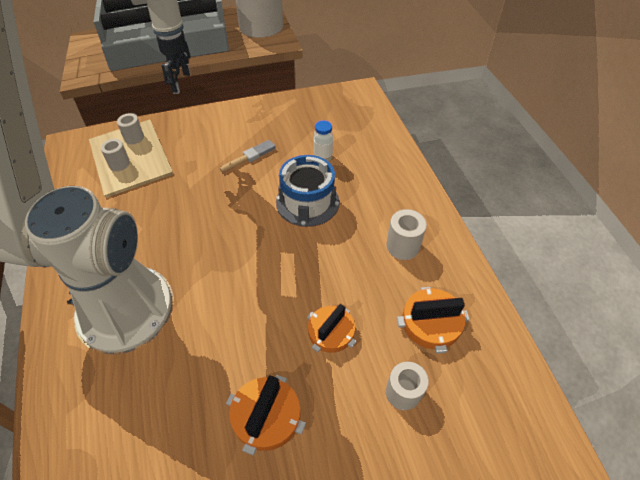

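The small lid is at about top (410,259) and the jar mouth at (217,232). Image up is +x and left is +y. I'll rectify both at their known heights.

```bash
cat > h.py <<'E'
from rig import r
import cv2, numpy as np
from scipy.spatial.transform import Rotation as R
def cam(c):
    p=r.camera_params(c); Rm=R.from_euler("xyz",p["orientation"]).as_matrix()
    return p["mtx"],p["D"],np.array(p["eye"]),Rm
def proj(c,P):
    K,D,e,Rm=cam(c)
    return cv2.projectPoints(np.float64(P).reshape(-1,1,3),cv2.Rodrigues(Rm.T)[0],-Rm.T@e,K,D)[0].reshape(-1,2)
def back(c,px,z):
    K,D,e,Rm=cam(c)
    n=cv2.undistortPoints(np.float64(px).reshape(-1,1,2),K,D).reshape(-1,2)
    d=np.c_[n,np.ones(len(n))]@Rm.T
    return (e+d*((z-e[2])/d[:,2])[:,None])[:,:2]
def rect(img,c,xy,z,half,s):  # picture: up=+x, left=+y, s px per mm
    n=int(2*half*s); v,u=np.mgrid[0:n,0:n]
    P=np.stack([xy[0]+half-v/s,xy[1]+half-u/s,np.full((n,n),float(z))],-1)
    m=proj(c,P).astype(np.float32).reshape(n,n,2)
    return cv2.remap(img,m[...,0],m[...,1],cv2.INTER_CUBIC)
E
python3 - <<'E'
from h import *
im=r.grab_frame("top"); sd=r.grab_frame("side")
j=back("top",[[217,232]],120)[0]; l=back("top",[[410,259]],34)[0]
print(j,l,back("side",[[307,177]],120),back("side",[[332,328]],34))
a=rect(im,"top",j.round(),120,90,2.2); b=rect(im,"top",l.round(),22,90,2.2)
c=rect(sd,"side",j.round(),120,90,2.2)[:,:]; 
out=np.hstack([a,b])
for k,x in((0,0),(1,396)): cv2.circle(out,(x+198,198),2,(0,255,0),-1)
cv2.imwrite("pics/r1.png",out)
# bystanders
for n,px,z in(("mA",[322,128],105),("mB",[499,200],85),("glaze",[133,185],130)): print(n,back("top",[px],z))
E
```

```text
[546.91823421 216.83569661] [ 493.39624812 -209.64123833] [[545.58866469 204.08364454]] [[ 493.99303674 -215.47733756]]
mA [[779.70843832  -9.39312792]]
mB [[ 619.98599729 -397.7118864 ]]
glaze [[648.17378645 398.15242116]]
```

View pics/r1.png

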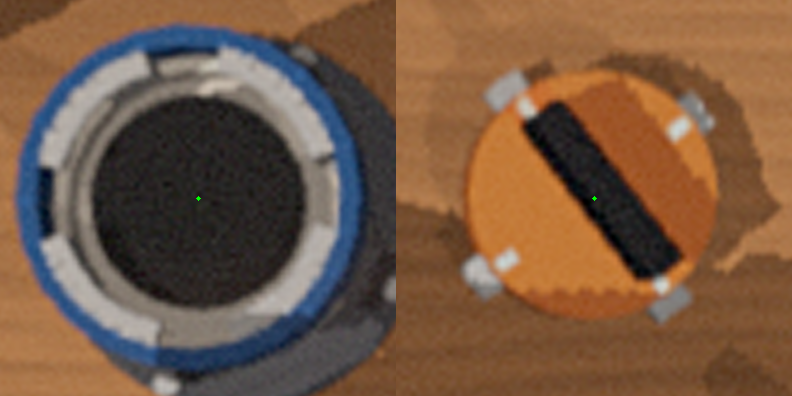

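The jar centre is about (547.3, 220.5), with the gaps at about +2° CCW from +x. The lid centre is about (494, -208), with yaw about 37.6°. Moving now.

>>> {"method": "servo_tool", "body": {"deltas": [{"x": 118,"y": -389,"rz": -1.03,"gripper": 1},{"x": 118,"y": -389,"rz": -1.03},{"x": 118,"y": -389,"rz": -1.03},{"x": 118,"y": -389,"rz": -1.03},{"x": 118,"y": -389,"rz": -1.03},{"x": 118,"y": -389,"rz": -1.03},{"x": 118,"y": -389,"rz": -1.03},{"x": 118,"y": -389,"rz": -1.03},{"x": 118,"y": -389,"rz": -1.03}]}}

```text
invalid input
```

>>> {"method": "servo_tool", "body": {"deltas": [{"x": 118,"y": -388,"z": -20,"rz": -1.03},{"x": 118,"y": -388,"z": -40,"rz": -1.03},{"x": 118,"y": -388,"z": -60,"rz": -1.03},{"x": 118,"y": -388,"z": -60,"rz": -1.03},{"x": 118,"y": -388,"z": -60,"rz": -1.03},{"x": 118,"y": -388,"z": -60,"rz": -1.03},{"x": 118,"y": -388,"z": -60,"rz": -1.03},{"x": 118,"y": -388,"z": -60,"rz": -1.03},{"x": 118,"y": -388,"z": -60,"rz": -1.03},{"x": 118,"y": -388,"z": -60,"rz": -1.03}]}}

```text
invalid input
```

```bash
python3 - <<'E'
from h import *
from scipy.optimize import least_squares
print({k:np.round(v,3) for k,v in r.sense().items() if k in("clock","eef_pos","tcp_rot","contact_force")})
# blue ring rim: rectified, outer blue far edge; fit circle of 156 at both cameras using far-side edge
t=cv2.imread("pics/top0.png"); s=cv2.imread("pics/side0.png")
for c,im in(("top",t),("side",s)):
    a=rect(im,c,(547,220),120,100,3); h=cv2.cvtColor(a,cv2.COLOR_BGR2HSV)
    m=cv2.inRange(h,(95,120,50),(125,255,255))
    _,lab,st,_=cv2.connectedComponentsWithStats(m); m=np.uint8(lab==1+np.argmax(st[1:,4]))*255
    # bright claw/blue inner boundary is at z=120: hull of non-blue region inside
    cs,_=cv2.findContours(m,cv2.RETR_EXTERNAL,cv2.CHAIN_APPROX_NONE)
    p=max(cs,key=len)[:,0].astype(float); w=np.c_[547+100-p[:,1]/3,220+100-p[:,0]/3]
    e=cam(c)[2][:2]; d=w-[547,220]; f=(e-[547,220])/np.linalg.norm(e-[547,220])
    k=(d@f)/np.linalg.norm(d,axis=1)<0.0
    q=least_squares(lambda v:np.hypot(*(w[k]-v[:2]).T)-78,[547,220],loss="soft_l1")
    q2=least_squares(lambda v:np.hypot(*(w[k]-v[:2]).T)-v[2],[547,220,78],loss="soft_l1")
    print(c,q.x,q.cost/k.sum(),q2.x)
    cv2.imwrite(f"pics/j_{c}.png",a)
E
python3 -c "
import cv2,numpy as np
cv2.imwrite('pics/r2.png',cv2.resize(np.hstack([cv2.imread('pics/j_top.png'),cv2.imread('pics/j_side.png')]),(800,400)))"
```

```text
{'clock': np.float64(0.6), 'eef_pos': array([257.578, 569.479, 231.314]), 'tcp_rot': array([ 3.142, -0.   ,  2.717]), 'contact_force': array([-0.346, -0.433, -1.47 ])}
top [546.9504631 220.0891069] 0.19035835802878903 [547.674719   221.38471922  76.82375574]
side [547.89649342 216.51205249] 0.20447071977070894 [548.35330774 218.07602701  76.70114855]
```

View pics/r2.png

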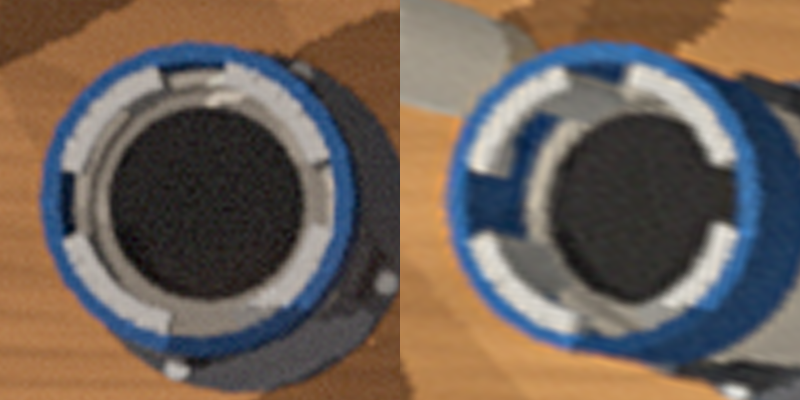

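The first move call was refused, so I'll retry with every field filled in. The jar averages (547.5, 219) over both cameras, and the gaps at +2..3° are confirmed.

>>> {"method": "servo_tool", "body": {"deltas": [{"x": 118,"y": -389,"z": 0,"rx": 0,"ry": 0,"rz": -1.03,"gripper": 1},{"x": 118,"y": -389,"z": 0,"rx": 0,"ry": 0,"rz": -1.03,"gripper": 1},{"x": 118,"y": -389,"z": 0,"rx": 0,"ry": 0,"rz": -1.03,"gripper": 1},{"x": 118,"y": -389,"z": 0,"rx": 0,"ry": 0,"rz": -1.03,"gripper": 1},{"x": 118,"y": -389,"z": 0,"rx": 0,"ry": 0,"rz": -1.03,"gripper": 1},{"x": 118,"y": -389,"z": 0,"rx": 0,"ry": 0,"rz": -1.03,"gripper": 1},{"x": 118,"y": -389,"z": 0,"rx": 0,"ry": 0,"rz": -1.03,"gripper": 1},{"x": 118,"y": -389,"z": 0,"rx": 0,"ry": 0,"rz": -1.03,"gripper": 1},{"x": 118,"y": -389,"z": 0,"rx": 0,"ry": 0,"rz": -1.03,"gripper": 1}], "newtons": 100}}

```text
clock: 1.5
eef_pos: [376.3, 176.3, 231.5]
tcp_rot: [3.141, 0.001, 1.683]
contact_force: [-0.2, 0.9, 0.1]
opening: 1.001
grasp_force: 0.0
```

>>> {"method": "servo_tool", "body": {"deltas": [{"x": 118,"y": -388,"z": -60,"rx": 0,"ry": 0,"rz": -1.03,"gripper": 1},{"x": 118,"y": -388,"z": -60,"rx": 0,"ry": 0,"rz": -1.03,"gripper": 1},{"x": 118,"y": -388,"z": -60,"rx": 0,"ry": 0,"rz": -1.03,"gripper": 1},{"x": 118,"y": -388,"z": -60,"rx": 0,"ry": 0,"rz": -1.03,"gripper": 1},{"x": 118,"y": -388,"z": -60,"rx": 0,"ry": 0,"rz": -1.03,"gripper": 1},{"x": 118,"y": -388,"z": -60,"rx": 0,"ry": 0,"rz": -1.03,"gripper": 1},{"x": 118,"y": -388,"z": -60,"rx": 0,"ry": 0,"rz": -1.03,"gripper": 1},{"x": 118,"y": -388,"z": -60,"rx": 0,"ry": 0,"rz": -1.03,"gripper": 1},{"x": 118,"y": -388,"z": -60,"rx": 0,"ry": 0,"rz": -1.03,"gripper": 1},{"x": 118,"y": -388,"z": -60,"rx": 0,"ry": 0,"rz": -1.03,"gripper": 1}], "newtons": 100}}

```text
clock: 2.5
eef_pos: [493.8, -208.5, 170.7]
tcp_rot: [-3.141, 0.0, 0.655]
contact_force: [-0.1, 0.1, 0.2]
opening: 1.001
grasp_force: 0.0
```

```bash
python3 - <<'E'
from h import *
s=r.sense(); print(s["eef_pos"],s["tcp_rot"])
t=cv2.imread("pics/top0.png"); sd=cv2.imread("pics/side0.png")
o=[]
for c,im in(("top",t),("side",sd)):
    a=rect(im,c,(494,-208),22,90,2.2); o.append(a)
    b=rect(im,c,(494,-208),76,90,3); g=b.max(2)<45
    mm=np.uint8(g)*255; _,lab,st,ce=cv2.connectedComponentsWithStats(mm)
    i=min(range(1,len(st)),key=lambda i:abs(st[i,4]-90*18*9)+50*np.hypot(*(ce[i]-270)))
    p=np.argwhere(lab==i)[:,::-1].astype(np.float32); (u,v),wh,an=cv2.minAreaRect(p)
    print(c,"handle z76",494+90-v/3,-208+90-u/3,np.array(wh)/3,an)
    # plug top edge at z 34: orange
    b=rect(im,c,(494,-208),34,90,3); h=cv2.cvtColor(b,cv2.COLOR_BGR2HSV)
    m=cv2.inRange(h,(3,180,90),(16,255,255)); _,lab,st,_=cv2.connectedComponentsWithStats(m)
    cv2.imwrite(f"pics/m_{c}.png",m)
cv2.imwrite("pics/r3.png",np.hstack(o))
E
```

```text
[ 493.81268141 -208.52549153  170.74495993] [-3.14090482e+00  1.91751691e-04  6.54709614e-01]
top handle z76 492.35064697265625 -204.17460123697919 [86.35103353 20.21778107] 52.246150970458984
side handle z76 490.5252278645833 -219.8325703938802 [98.64798991 23.30823008] 52.23692321777344
```

View pics/r3.png

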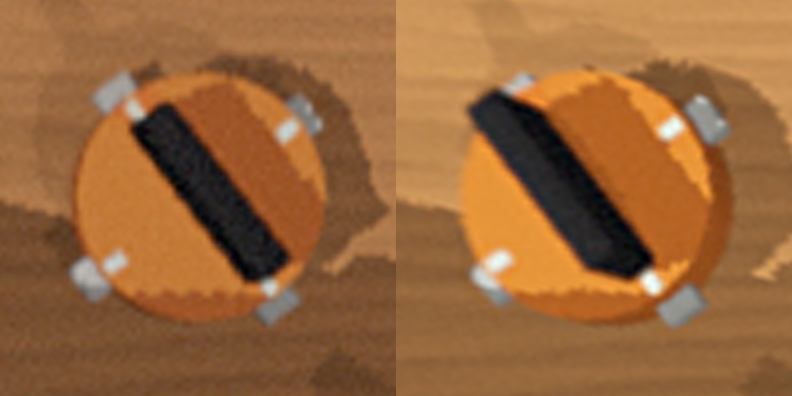

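The lid is at about (494, -209), and both cameras give the same lid-to-jar offset (53.4, 428.5). Yaw is 37.7°. Descending to grip.

>>> {"method": "servo_tool", "body": {"deltas": [{"x": 0,"y": -1,"z": -40,"rx": 0,"ry": 0,"rz": 0,"gripper": 1},{"x": 0,"y": -1,"z": -80,"rx": 0,"ry": 0,"rz": 0,"gripper": 1},{"x": 0,"y": -1,"z": -110,"rx": 0,"ry": 0,"rz": 0,"gripper": 1},{"x": 0,"y": -1,"z": -125,"rx": 0,"ry": 0,"rz": 0,"gripper": 1},{"x": 0,"y": -1,"z": -130,"rx": 0,"ry": 0,"rz": 0,"gripper": 1},{"x": 0,"y": -1,"z": -130,"rx": 0,"ry": 0,"rz": 0,"gripper": -1},{"x": 0,"y": -1,"z": -130,"rx": 0,"ry": 0,"rz": 0,"gripper": -1},{"x": 0,"y": -1,"z": -130,"rx": 0,"ry": 0,"rz": 0,"gripper": -1},{"x": 0,"y": -1,"z": -130,"rx": 0,"ry": 0,"rz": 0,"gripper": -1},{"x": 0,"y": -1,"z": -130,"rx": 0,"ry": 0,"rz": 0,"gripper": -1}], "newtons": 100}}

```text
clock: 3.5
eef_pos: [494.2, -208.8, 42.3]
tcp_rot: [3.14, -0.001, 0.657]
contact_force: [-0.4, 1.3, 0.5]
opening: 0.194
grasp_force: 97.8
```

>>> {"method": "servo_tool", "body": {"deltas": [{"x": 0,"y": 0,"z": 0,"rx": 0,"ry": 0,"rz": 0,"gripper": -1},{"x": 0,"y": 0,"z": 0,"rx": 0,"ry": 0,"rz": 0,"gripper": -1},{"x": 0,"y": 0,"z": 0,"rx": 0,"ry": 0,"rz": 0,"gripper": -1},{"x": 0,"y": 0,"z": 0,"rx": 0,"ry": 0,"rz": 0,"gripper": -1}], "newtons": 100}}

```text
clock: 3.9
eef_pos: [494.2, -208.8, 42.3]
tcp_rot: [3.14, -0.001, 0.657]
contact_force: [-0.7, -0.1, 6.9]
opening: 0.198
grasp_force: 98.5
```

>>> {"method": "servo_tool", "body": {"deltas": [{"x": 0,"y": 0,"z": 20,"rx": 0,"ry": 0,"rz": 0,"gripper": -1},{"x": 0,"y": 0,"z": 60,"rx": 0,"ry": 0,"rz": 0,"gripper": -1},{"x": 0,"y": 0,"z": 100,"rx": 0,"ry": 0,"rz": 0,"gripper": -1},{"x": 0,"y": 0,"z": 140,"rx": 0,"ry": 0,"rz": 0,"gripper": -1},{"x": 5,"y": 30,"z": 160,"rx": 0,"ry": 0,"rz": 0.06,"gripper": -1},{"x": 10,"y": 70,"z": 170,"rx": 0,"ry": 0,"rz": 0.15,"gripper": -1},{"x": 15,"y": 110,"z": 170,"rx": 0,"ry": 0,"rz": 0.24,"gripper": -1},{"x": 20,"y": 150,"z": 170,"rx": 0,"ry": 0,"rz": 0.33,"gripper": -1},{"x": 25,"y": 190,"z": 170,"rx": 0,"ry": 0,"rz": 0.42,"gripper": -1},{"x": 30,"y": 220,"z": 170,"rx": 0,"ry": 0,"rz": 0.5,"gripper": -1}], "newtons": 100}}

```text
clock: 4.9
eef_pos: [522.8, 13.5, 211.0]
tcp_rot: [-3.141, 0.0, 1.161]
contact_force: [0.9, -0.7, -4.3]
opening: 0.195
grasp_force: 98.6
```

>>> {"method": "servo_tool", "body": {"deltas": [{"x": 5,"y": 40,"z": 0,"rx": 0,"ry": 0,"rz": 0.09,"gripper": -1},{"x": 10,"y": 80,"z": 0,"rx": 0,"ry": 0,"rz": 0.18,"gripper": -1},{"x": 15,"y": 120,"z": 0,"rx": 0,"ry": 0,"rz": 0.27,"gripper": -1},{"x": 20,"y": 160,"z": 0,"rx": 0,"ry": 0,"rz": 0.36,"gripper": -1},{"x": 23,"y": 190,"z": 0,"rx": 0,"ry": 0,"rz": 0.42,"gripper": -1},{"x": 23,"y": 208,"z": 0,"rx": 0,"ry": 0,"rz": 0.453,"gripper": -1},{"x": 23,"y": 208,"z": -5,"rx": 0,"ry": 0,"rz": 0.453,"gripper": -1},{"x": 23,"y": 208,"z": -10,"rx": 0,"ry": 0,"rz": 0.453,"gripper": -1}], "newtons": 100}}

```text
clock: 5.7
eef_pos: [546.0, 218.9, 200.6]
tcp_rot: [-3.141, 0.001, 1.61]
contact_force: [0.1, 0.0, -3.1]
opening: 0.197
grasp_force: 98.8
```

```bash
python3 - <<'E'
from h import *
s=r.sense(); p=s["eef_pos"]; print(s["clock"],p,s["tcp_rot"],s["contact_force"])
o=[]
for c in("top","side"):
    im=r.grab_frame(c); a=rect(im,c,(548,219),p[2]-42.3+22,90,2.2); cv2.circle(a,(198,198),2,(0,255,0),-1); o.append(a)
cv2.imwrite("pics/r4.png",np.hstack(o))
E
```

```text
5.7 [545.9939827  218.9283053  200.58844254] [-3.14058226e+00  8.62141719e-04  1.60967107e+00] [ 0.09375356  0.03775925 -3.13478203]
```

View pics/r4.png

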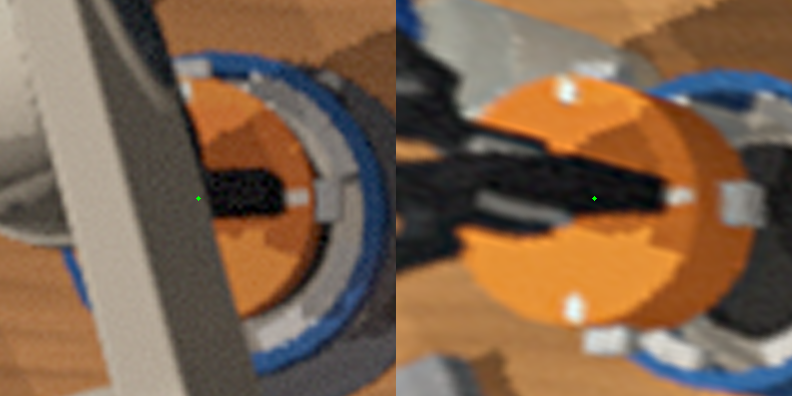

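The top and side views agree: the lid sits level, with lugs at about 92° and y matching the jar to about 1 mm. It is about 2 mm low in x, so I'll correct that and lower it to just above the claws.

>>> {"method": "servo_tool", "body": {"deltas": [{"x": 2,"y": 0,"z": -20,"rx": 0,"ry": 0,"rz": 0,"gripper": -1},{"x": 2,"y": 0,"z": -35,"rx": 0,"ry": 0,"rz": 0,"gripper": -1},{"x": 2,"y": 0,"z": -45,"rx": 0,"ry": 0,"rz": 0,"gripper": -1},{"x": 2,"y": 0,"z": -50,"rx": 0,"ry": 0,"rz": 0,"gripper": -1},{"x": 2,"y": 0,"z": -50,"rx": 0,"ry": 0,"rz": 0,"gripper": -1},{"x": 2,"y": 0,"z": -50,"rx": 0,"ry": 0,"rz": 0,"gripper": -1}], "newtons": 100}}

```text
clock: 6.4
eef_pos: [548.8, 219.5, 151.6]
tcp_rot: [3.141, -0.0, 1.61]
contact_force: [-0.3, -0.2, -4.8]
opening: 0.199
grasp_force: 98.6
```

>>> {"method": "servo_tool", "body": {"deltas": [{"x": 0,"y": 0,"z": -1,"rx": 0,"ry": 0,"rz": 0,"gripper": -1},{"x": 0,"y": 0,"z": -2,"rx": 0,"ry": 0,"rz": 0,"gripper": -1},{"x": 0,"y": 0,"z": -3,"rx": 0,"ry": 0,"rz": 0,"gripper": -1},{"x": 0,"y": 0,"z": -3,"rx": 0,"ry": 0,"rz": 0,"gripper": -1}], "newtons": 100}}

```text
clock: 6.8
eef_pos: [548.5, 219.5, 148.3]
tcp_rot: [-3.142, 0.0, 1.61]
contact_force: [-1.3, 0.1, -4.2]
opening: 0.196
grasp_force: 98.6
```

>>> {"method": "servo_tool", "body": {"deltas": [{"x": 0,"y": 0,"z": -1,"rx": 0,"ry": 0,"rz": 0,"gripper": -1},{"x": 0,"y": 0,"z": -2,"rx": 0,"ry": 0,"rz": 0,"gripper": -1},{"x": 0,"y": 0,"z": -3,"rx": 0,"ry": 0,"rz": 0,"gripper": -1},{"x": 0,"y": 0,"z": -3,"rx": 0,"ry": 0,"rz": 0,"gripper": -1}], "newtons": 100}}

```text
clock: 7.2
eef_pos: [548.5, 219.4, 145.1]
tcp_rot: [-3.141, 0.0, 1.61]
contact_force: [0.4, 0.1, -4.1]
opening: 0.197
grasp_force: 98.6
```

>>> {"method": "servo_tool", "body": {"deltas": [{"x": 0,"y": 0,"z": -1,"rx": 0,"ry": 0,"rz": 0,"gripper": -1},{"x": 0,"y": 0,"z": -2,"rx": 0,"ry": 0,"rz": 0,"gripper": -1},{"x": 0,"y": 0,"z": -3,"rx": 0,"ry": 0,"rz": 0,"gripper": -1},{"x": 0,"y": 0,"z": -3,"rx": 0,"ry": 0,"rz": 0,"gripper": -1}], "newtons": 100}}

```text
clock: 7.6
eef_pos: [548.5, 219.4, 142.1]
tcp_rot: [-3.141, 0.0, 1.61]
contact_force: [0.7, -0.6, -4.5]
opening: 0.193
grasp_force: 98.6
```

The lugs are already below the claw tops with no contact force, so they are in the gaps. Pushing down onto the seal.

>>> {"method": "servo_tool", "body": {"deltas": [{"x": 0,"y": 0,"z": -2,"rx": 0,"ry": 0,"rz": 0,"gripper": -1},{"x": 0,"y": 0,"z": -4,"rx": 0,"ry": 0,"rz": 0,"gripper": -1},{"x": 0,"y": 0,"z": -5,"rx": 0,"ry": 0,"rz": 0,"gripper": -1},{"x": 0,"y": 0,"z": -5,"rx": 0,"ry": 0,"rz": 0,"gripper": -1}], "newtons": 100}}

```text
clock: 8.0
eef_pos: [548.8, 219.5, 137.7]
tcp_rot: [3.141, -0.0, 1.61]
contact_force: [-1.5, -0.1, 3.9]
opening: 0.196
grasp_force: 99.7
```

>>> {"method": "servo_tool", "body": {"deltas": [{"x": 0,"y": 0,"z": -2,"rx": 0,"ry": 0,"rz": 0,"gripper": -1},{"x": 0,"y": 0,"z": -4,"rx": 0,"ry": 0,"rz": 0,"gripper": -1},{"x": 0,"y": 0,"z": -6,"rx": 0,"ry": 0,"rz": 0,"gripper": -1},{"x": 0,"y": 0,"z": -7,"rx": 0,"ry": 0,"rz": 0,"gripper": -1},{"x": 0,"y": 0,"z": -8,"rx": 0,"ry": 0,"rz": 0,"gripper": -1},{"x": 0,"y": 0,"z": -8,"rx": 0,"ry": 0,"rz": 0,"gripper": -1}], "newtons": 100}}

```text
clock: 8.6
eef_pos: [548.8, 219.5, 129.9]
tcp_rot: [3.141, -0.0, 1.61]
contact_force: [-3.4, -1.3, 9.7]
opening: 0.201
grasp_force: 100.6
```

>>> {"method": "servo_tool", "body": {"deltas": [{"x": 0,"y": 0,"z": -1,"rx": 0,"ry": 0,"rz": 0,"gripper": -1},{"x": 0,"y": 0,"z": -2.5,"rx": 0,"ry": 0,"rz": 0,"gripper": -1},{"x": 0,"y": 0,"z": -2.5,"rx": 0,"ry": 0,"rz": 0,"gripper": -1}], "newtons": 120}}

```text
clock: 8.9
eef_pos: [548.9, 219.5, 127.8]
tcp_rot: [3.141, -0.0, 1.61]
contact_force: [-5.0, -2.3, 12.3]
opening: 0.19
grasp_force: 117.5
```

>>> {"method": "servo_tool", "body": {"deltas": [{"x": -1,"y": 0,"z": 0,"rx": 0,"ry": 0,"rz": -0.05,"gripper": -1},{"x": -1,"y": 0,"z": 0,"rx": 0,"ry": 0,"rz": -0.1,"gripper": -1},{"x": -1,"y": 0,"z": 0,"rx": 0,"ry": 0,"rz": -0.15,"gripper": -1},{"x": -1,"y": 0,"z": 0,"rx": 0,"ry": 0,"rz": -0.2,"gripper": -1},{"x": -1,"y": 0,"z": 0,"rx": 0,"ry": 0,"rz": -0.2,"gripper": -1}], "newtons": 120}}

```text
clock: 9.4
eef_pos: [549.0, 220.0, 128.2]
tcp_rot: [3.139, -0.002, 1.408]
contact_force: [-0.5, -0.8, 11.6]
opening: 0.192
grasp_force: 117.4
```

```bash
python3 -c "
from h import *
s=r.sense();print(s['tcp_rot'],s['wrist_torque'],s['contact_force'])"
```

```text
[ 3.13865866e+00 -1.59991780e-03  1.40829545e+00] [-0.14382149  0.33662979 -0.16144149] [-0.48255997 -0.76242352 11.57746872]
```

It turned 11.6° freely, past the 6° of gap play, so the lugs are under the roofs. Continuing.

>>> {"method": "servo_tool", "body": {"deltas": [{"x": 0,"y": 0,"z": 0,"rx": 0,"ry": 0,"rz": -0.06,"gripper": -1},{"x": 0,"y": 0,"z": 0,"rx": 0,"ry": 0,"rz": -0.12,"gripper": -1},{"x": 0,"y": 0,"z": 0,"rx": 0,"ry": 0,"rz": -0.18,"gripper": -1},{"x": 0,"y": 0,"z": 0,"rx": 0,"ry": 0,"rz": -0.24,"gripper": -1},{"x": 0,"y": 0,"z": 0,"rx": 0,"ry": 0,"rz": -0.3,"gripper": -1},{"x": 0,"y": 0,"z": 0,"rx": 0,"ry": 0,"rz": -0.36,"gripper": -1},{"x": 0,"y": 0,"z": 0,"rx": 0,"ry": 0,"rz": -0.42,"gripper": -1},{"x": 0,"y": 0,"z": 0,"rx": 0,"ry": 0,"rz": -0.46,"gripper": -1},{"x": 0,"y": 0,"z": 0,"rx": 0,"ry": 0,"rz": -0.46,"gripper": -1}], "newtons": 120}}

```text
clock: 10.3
eef_pos: [549.2, 220.1, 128.3]
tcp_rot: [3.139, -0.003, 0.949]
contact_force: [-0.2, -0.5, 9.9]
opening: 0.196
grasp_force: 117.4
```

```bash
python3 -c "
from h import *
s=r.sense();print(s['tcp_rot'],s['wrist_torque'],s['contact_force'])"
```

```text
[ 3.13944975 -0.00318068  0.94860529] [-0.18166249  0.18840824 -0.133804  ] [-0.1619173  -0.52584373  9.89909512]
```

>>> {"method": "servo_tool", "body": {"deltas": [{"x": 0,"y": 0,"z": 0,"rx": 0,"ry": 0,"rz": -0.03,"gripper": -1},{"x": 0,"y": 0,"z": 0,"rx": 0,"ry": 0,"rz": -0.06,"gripper": -1},{"x": 0,"y": 0,"z": 0,"rx": 0,"ry": 0,"rz": -0.09,"gripper": -1},{"x": 0,"y": 0,"z": 0,"rx": 0,"ry": 0,"rz": -0.09,"gripper": -1}], "newtons": 120}}

```text
clock: 10.7
eef_pos: [549.2, 220.1, 128.3]
tcp_rot: [3.14, -0.003, 0.859]
contact_force: [-0.5, -0.8, 11.1]
opening: 0.194
grasp_force: 117.4
```

```bash
python3 -c "
from h import *
s=r.sense();print(s['tcp_rot'],s['wrist_torque'],s['contact_force'])"
```

```text
[ 3.13972586 -0.00334403  0.8590721 ] [-0.14593075  0.16733038  0.00839814] [-0.46074689 -0.78470845 11.1385411 ]
```

>>> {"method": "servo_tool", "body": {"deltas": [{"x": 0,"y": 0,"z": 0,"rx": 0,"ry": 0,"rz": -0.02,"gripper": -1},{"x": 0,"y": 0,"z": 0,"rx": 0,"ry": 0,"rz": -0.04,"gripper": -1},{"x": 0,"y": 0,"z": 0,"rx": 0,"ry": 0,"rz": -0.06,"gripper": -1},{"x": 0,"y": 0,"z": 0,"rx": 0,"ry": 0,"rz": -0.06,"gripper": -1}], "newtons": 120}}

```text
clock: 11.1
eef_pos: [549.0, 220.2, 128.3]
tcp_rot: [3.139, -0.003, 0.804]
contact_force: [-1.9, 1.6, 12.8]
opening: 0.195
grasp_force: 121.9
```

```bash
python3 -c "
from h import *
s=r.sense();print(s['tcp_rot'],s['wrist_torque'],s['contact_force'])"
```

```text
[ 3.13922437e+00 -2.72167105e-03  8.04089024e-01] [0.07836913 0.47019295 2.41965977] [-1.87888766  1.57928069 12.7862961 ]
```

2.4 Nm at 46°: this is the stop. I'll back off 2° and let the lid spring up.

>>> {"method": "servo_tool", "body": {"deltas": [{"x": 0,"y": 0,"z": 0,"rx": 0,"ry": 0,"rz": 0.03,"gripper": -1},{"x": 0,"y": 0,"z": 1.5,"rx": 0,"ry": 0,"rz": 0.04,"gripper": -1},{"x": 0,"y": 0,"z": 3,"rx": 0,"ry": 0,"rz": 0.04,"gripper": -1},{"x": 0,"y": 0,"z": 4.5,"rx": 0,"ry": 0,"rz": 0.04,"gripper": -1},{"x": 0,"y": 0,"z": 5.5,"rx": 0,"ry": 0,"rz": 0.04,"gripper": -1},{"x": 0,"y": 0,"z": 5.5,"rx": 0,"ry": 0,"rz": 0.04,"gripper": -1}], "newtons": 120}}

```text
clock: 11.7
eef_pos: [548.8, 220.2, 133.0]
tcp_rot: [3.14, -0.003, 0.84]
contact_force: [2.3, 3.8, 5.2]
opening: 0.193
grasp_force: 117.1
```

```bash
python3 -c "
from h import *
s=r.sense();print(s['tcp_rot'],s['wrist_torque'],s['contact_force'])"
```

```text
[ 3.14043263e+00 -2.78395253e-03  8.39937159e-01] [ 0.48731796 -0.47844178  0.3846865 ] [2.25603663 3.77688503 5.24398348]
```

>>> {"method": "servo_tool", "body": {"deltas": [{"x": 0,"y": 0,"z": 1,"rx": 0,"ry": 0,"rz": 0,"gripper": -1},{"x": 0,"y": 0,"z": 2,"rx": 0,"ry": 0,"rz": 0,"gripper": -1},{"x": 0,"y": 0,"z": 2,"rx": 0,"ry": 0,"rz": 0,"gripper": -1}], "newtons": 120}}

```text
clock: 12.0
eef_pos: [548.7, 220.1, 134.8]
tcp_rot: [3.141, -0.003, 0.84]
contact_force: [3.7, 3.5, 4.2]
opening: 0.191
grasp_force: 117.0
```

>>> {"method": "servo_tool", "body": {"deltas": [{"x": 0,"y": 0,"z": 1,"rx": 0,"ry": 0,"rz": 0,"gripper": -1},{"x": 0,"y": 0,"z": 1.5,"rx": 0,"ry": 0,"rz": 0,"gripper": -1},{"x": 0,"y": 0,"z": 1.5,"rx": 0,"ry": 0,"rz": 0,"gripper": -1}], "newtons": 120}}

```text
clock: 12.3
eef_pos: [548.7, 220.1, 135.3]
tcp_rot: [3.141, -0.002, 0.84]
contact_force: [6.2, 5.3, -4.7]
opening: 0.192
grasp_force: 117.8
```

The lid is held at the notch roofs: force dropped 9 N over 0.5 mm. Easing off, releasing and retreating.

>>> {"method": "servo_tool", "body": {"deltas": [{"x": 0,"y": 0,"z": -1,"rx": 0,"ry": 0,"rz": 0,"gripper": -1},{"x": 0,"y": 0,"z": -1,"rx": 0,"ry": 0,"rz": 0,"gripper": 0.2},{"x": 0,"y": 0,"z": -1,"rx": 0,"ry": 0,"rz": 0,"gripper": 0.2},{"x": 0,"y": 0,"z": -1,"rx": 0,"ry": 0,"rz": 0,"gripper": 0.2},{"x": 0,"y": 0,"z": -1,"rx": 0,"ry": 0,"rz": 0,"gripper": 0.2},{"x": 0,"y": 0,"z": -1,"rx": 0,"ry": 0,"rz": 0,"gripper": 0.2}], "newtons": 60}}

```text
clock: 12.9
eef_pos: [547.3, 219.3, 134.6]
tcp_rot: [-3.141, 0.001, 0.84]
contact_force: [-0.5, -0.2, 0.2]
opening: 0.598
grasp_force: 0.0
```

>>> {"method": "servo_tool", "body": {"deltas": [{"x": 0,"y": 0,"z": 15,"rx": 0,"ry": 0,"rz": 0,"gripper": 0.2},{"x": 0,"y": 0,"z": 40,"rx": 0,"ry": 0,"rz": 0,"gripper": 0.2},{"x": 0,"y": 0,"z": 80,"rx": 0,"ry": 0,"rz": 0,"gripper": 0.2},{"x": -20,"y": -40,"z": 110,"rx": 0,"ry": 0,"rz": 0,"gripper": 0.2},{"x": -40,"y": -80,"z": 120,"rx": 0,"ry": 0,"rz": 0,"gripper": 0.2},{"x": -60,"y": -120,"z": 120,"rx": 0,"ry": 0,"rz": 0,"gripper": 0.2},{"x": -80,"y": -160,"z": 120,"rx": 0,"ry": 0,"rz": 0,"gripper": 0.2},{"x": -100,"y": -200,"z": 120,"rx": 0,"ry": 0,"rz": 0,"gripper": 0.2},{"x": -110,"y": -230,"z": 120,"rx": 0,"ry": 0,"rz": 0,"gripper": 0.2},{"x": -110,"y": -230,"z": 120,"rx": 0,"ry": 0,"rz": 0,"gripper": 0.2}], "newtons": 60}}

```text
clock: 13.9
eef_pos: [436.3, -13.2, 256.0]
tcp_rot: [3.14, 0.0, 0.837]
contact_force: [-1.4, 0.7, -0.1]
opening: 0.599
grasp_force: 0.0
```

```bash
python3 - <<'E'
from h import *
s=r.sense(); print(s["clock"],s["eef_pos"],s["contact_force"])
o=[]
for c in("top","side"):
    im=r.grab_frame(c); o.append(rect(im,c,(548,219),120,90,2.2))
cv2.imwrite("pics/r5.png",np.hstack(o))
E
```

```text
13.9 [436.25302823 -13.1830266  255.97505206] [-1.37341567  0.72059129 -0.13190412]
```

View pics/r5.png

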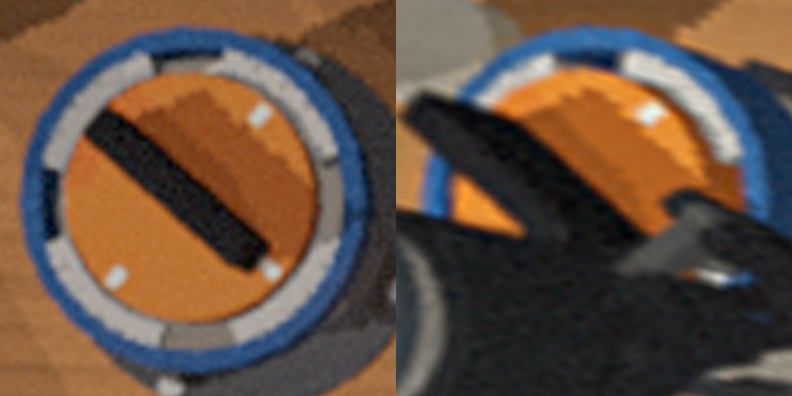

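The lid sits flush and centred, with its lugs under the claws about 43° clockwise of the gaps (in the notches). Nothing else has moved, so I'm handing in.

```bash
python3 -c "
from rig import r
print(r.sign_off())"
```

```text
the job is handed in; nothing more can be done
None
```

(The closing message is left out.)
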